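# Clear casting gates off a trimming block into its push-open scrap drawer

### The job

The trimming block on the shelf is littered with four chunky metal casting gates: clear them into its scrap drawer with the bench brush. First push the handleless drawer front in until the latch lets go and get out of its way, so that the drawer springs fully out by itself, untouched; then take the brush off its peg by the handle end, lay it gently bristles-down on the shelf and let go, and take it again by its head. Keep your fingers off the gates, sweep all four over the block's front edge into the open drawer, leave the brush lying bristles-down on the cleared mat, and do not disturb the other things.

Things in the scene. Friction and masses are not known exactly. Their poses are not given: they have to be found in the camera images.
- station: Trimming block, fixed: plywood box 260 mm deep (x) by 300 wide (y), 70 high, dark hard mat on top. Origin: centre of underside; -x points out of its front, where the drawer is; z up. Walnut lips beside the mat (inner faces at y = +-114 mm) rise 10 mm above it; behind x = +70 mm a ledge, top 90 mm above the shelf, carries a lantern miniature and a paint pot (both under 40 mm tall).
- bed (a point): Middle of the mat's upper face, 73 mm above the shelf, axes as the block's. The mat is 200 mm long (x, from -100 at the open front edge, flush with the box, to +100 at the ledge) and 228 mm wide (y).
- drawer_face (a point): On the outer face of the handleless walnut drawer front, mid-width, 44 mm above the shelf; -x points out of the front. Moves with the drawer. The front is 296 mm wide, 18 thick, from 6 to 56 mm above the shelf; shut, its face stands 25 mm ahead of the mat's front edge, so a straight upright finger pushing it clears that edge.
- drawer_in (a point): On the drawer's floor (14 mm above the shelf), mid-width, at the inner face of its front; x points into the drawer, z up. Inner width 258 mm, walls up to 50 mm above the shelf. With the drawer out, 82 mm of it lies open between its front and the mat's front edge.
- drawer (a joint): Drawer travel (m): 0 shut and latched, +0.075 fully out, -0.006 pushed in to its stop. The push-to-release latch lets go once pushed in 4 mm or more (about 7 N, then a hard stop). When the finger then lifts off upward or backs away, a spring drives the drawer out, to -x of the block, at about 0.1 m/s; it stays out.
- brush: Beech bench brush, 185 mm, 130 g. Origin: at the bristle tips under mid-head; x towards the toe, z from bristles to back. Head x -55 to 55: back 36 wide, z 34 to 52, over stiff bristles 104 x 32, z 0 to 34. Handle 24 wide, z 38 to 50, x -55 to -130, 14 mm hole at x = -116. Hangs by it on a middle peg of the rail, toe down, bristles away from the rail's board. Mass centre x = -15, z = 39.
- brush_back (a point): Middle of the brush head's wooden back (brush x = 0, z = 43 mm), where it is held for sweeping; axes as the brush's.
- brush_end (a point): Handle end of the brush (brush x = -130, z = 44 mm), the topmost point while it hangs.
- peg_rail: Wooden peg rail, fixed: board 380 mm long (y), 175 to 225 mm above the shelf, front face at x = 0; level round pegs, 9 mm thick, 200 mm above the shelf at y = -150, -50, 50, 150, stick out 60 mm to -x. Origin on the shelf under mid-board. The brush hangs 35 mm in front of the board. Uprights and feet at y = +-168; the shelf under and before the middle pegs is free.
- gauge: Flat wooden measuring gauge, 160 x 26 x 6 mm, hanging on the other middle peg, 100 mm beside the brush; not to be disturbed. Origin: 44 mm in front of its middle, on the side away from the board; x runs down it as it hangs.
- scrap1: White-metal casting gate lying on the mat, 24 x 14 x 11 mm, 18 g. Origin: about the middle of its underside.
- scrap2: White-metal casting gate lying on the mat, 20 x 14 x 13 mm, 18 g. Origin: middle of its underside.
- scrap3: White-metal casting gate lying on the mat, L-shaped, 26 x 18 x 10 mm, 18 g. Origin: about the middle of its underside.
- scrap4: White-metal casting gate lying on the mat, 25 x 16 x 12 mm, 18 g. Origin: middle of its thick end's underside.
- die: Bystander: lime-green twenty-sided die, 26 mm, on the shelf. Origin underneath.
- bell: Bystander: brass hand bell with walnut handle, 60 mm across, 94 mm tall, standing. Origin underneath.
- vault: Bystander: hollow six-sided walnut dice vault, 95 mm across, 36 mm tall. Origin underneath.
- token: Bystander: round slate-grey stone token, 40 mm across, 9 mm thick. Origin underneath.
- lantern: Bystander: steel lantern miniature, 22 mm across, 38 mm tall, on the block's ledge. Origin underneath.
- paint_pot: Bystander: paint pot, 28 mm across, 36 mm tall, on the block's ledge. Origin underneath.
Mind the look-alikes: they are no part of the job. There is more than one size of the brush; the one meant has the size given above.

How it is judged:
By the outcome, as a careful person would: the job done as asked, in the order asked, and still so for the second after the job is handed in, with the robot touching nothing.
It also fails if it takes over 72 s, if anything falls off the work surface, if the arm or the gripper's body presses on something with over 40 N, if the wrist force passes 120 N, or if a joint passes its speed limit or range.

### The arm

A 6-joint arm with a two-finger parallel gripper is mounted at the origin on the work surface. World frame = base frame: x ahead of the robot, y to its left, z up, the work surface at z = 0. Lengths are in m, angles in degrees, forces in N, time in s.
With the tool pointing down it reaches from about 0.4 to 0.825 m from the base axis. Payload 7 kg.
Tool frame: the origin (TCP) lies on the centre line of the jaws, within the pads' length; the fingertips stand 14 mm ahead of it and the grasp point (between the pads) lies 5 mm behind it; z points along the fingers, x is the direction in which the jaws open and shut, and the axes are right-handed (so a half turn about z gives the same grasp; the last joint's range is limited). The gripper opens to 88 mm and grips with 3 to 60 N. Pads are 19 mm wide; open, the fingers measure 130 mm over their backs; the gripper's body (78 mm by 193 mm) begins 47 mm behind the grasp point.
Start: joints at [16.507, 20.546, 0.682, 0, -70.136, -16.507], TCP at [0.675, -0, 0.241] pointing down, gripper open.
Joint ranges: [-176.03, 176.03], [-82.01, 121.73], [-58.28, 71.71], [-173.87, 95.51], [-174.79, -0.11], [-173.66, 173.66]. Speed limits (degrees/s): [136.94, 136.94, 172.46, 180, 180, 180].

### API

Orientations are given as [roll, pitch, yaw] about the fixed x, y, z axes, in that order (R = Rz(yaw) Ry(pitch) Rx(roll)).
In Python, from plant import * gives the robot as it stands.
- The arm moves only by the shell command python3 -m handwheel 'ROWS' [OPENING]. ROWS is JSON, a list of rows, each a list of 2 entries, a list of its own where there are three numbers: the shift along the tool's x, y, z each as a share of 0.2 m, from -1 to 1, then the turn, a rotation vector about the tool's x, y, z each as a share of 360 degrees, from -1 to 1. In form: [[[tx, ty, tz], [ax, ay, az]], ...]. A call has 1 to 5 rows; each row is the pose to reach, as a shift and turn from the pose commanded when the call began, along the tool's axes at that moment, turning the shorter way round; what a row does not reach only later rows make up. A row lasts 1/12 s, in which the tool goes at most 41.7 mm and 7.16 degrees, less where a joint would pass 70% of its speed; a pose out of reach is approached as far as the arm can. A call with a number of a shift or a turn outside -1 to 1 is refused whole. A call with a gripper value outside its range is refused whole. OPENING is the closure, from -1 (fully open) to 1 (shut), set as the call begins (- or left out, the last holds). The fingers move at their own pace and stop on an object; the grip force is fixed at half the most. Time passes only in rows, so rows that repeat a pose let the fingers close. It gives the time, the measured TCP pose, the force and the opening at its end, in the units of the state.
- get_obs(): the state, without advancing time (a new reading comes with each control period).
- snapshot(name): name is "scene" or "side" or "wrist"; returns a dict with "color" (480x640x3 uint8, red, green, blue), "z_map" (480x640 float32, m along the optical axis (not along the pixel's ray), 0 where there is no reading), "intrinsics" (3x3 intrinsics, pixels), "distortion" ([k1, k2, p1, p2, k3] as OpenCV has them; the pictures are not rectified), "rvec" (rotation vector, rad) and "tvec" (3), from world to camera coordinates, as OpenCV has them. Camera axes: x right, y down, z forward; pixel columns grow to the right and rows downward; lengths in m; the calibration is good to about 2 mm. A picture is of the moment at which its call begins.
- close_job(): hands the job in, once; it reports no verdict.
The state is a dict: "clock": time; "joint_pos": joint angles; "qvel": joint speeds; "tau": joint torques, N m; "tool_pos": TCP position; "orientation": TCP orientation; "force": force on the tool from outside, world axes, zero at the start; "moment": the same for the moment, N m; "opening": finger opening in m.
Only numpy, scipy, OpenCV 4.12 (cv2) and the standard library are available. Lean on these libraries where they do the work, as an engineer would, in place of code of your own. Each camera call takes 0.05 s, during which the arm holds its last target. There are 200 camera calls.

## Working session

There is one attempt and no reset: what is moved stays moved. The work goes in short steps, Python scripts to look and compute and a shell command to move; the robot and the scene stay as the last step left them, time stands still between calls to the robot, and variables do not carry over. Pictures are saved under pics/ and viewed, about 8 in all and at most 12, crops included, and the job is handed in when it is done.

```bash
ls; mkdir -p pics; cat > h.py <<'E'
from plant import *
import numpy as np, cv2, pickle
from scipy.spatial.transform import Rotation as R
def take(n,f):
    s=snapshot(n); pickle.dump(s,open(f'pics/{f}.pkl','wb')); cv2.imwrite(f'pics/{f}.png',s['color'][...,::-1]); return s
def load(f): return pickle.load(open(f'pics/{f}.pkl','rb'))
def cloud(s):
    z=s['z_map']; h,w=z.shape
    u,v=np.meshgrid(np.arange(w),np.arange(h))
    p=cv2.undistortPoints(np.stack([u,v],-1).reshape(-1,1,2).astype(np.float64),s['intrinsics'],np.array(s['distortion'])).reshape(h,w,2)
    c=np.dstack([p*z[...,None],z])
    M=cv2.Rodrigues(np.array(s['rvec'],float))[0]
    P=(c-np.array(s['tvec']).ravel())@M
    P[z==0]=np.nan
    return P
def tool(dst,ypr=None):
    "shift in shares for world target"
    o=get_obs(); Rt=R.from_euler('xyz',o['orientation'],degrees=True)
    return Rt.inv().apply(np.array(dst)-o['tool_pos'])/0.2
E
python3 - <<'E'
from h import *
print(get_obs())
a=take('scene','s0');b=take('side','d0')
cv2.imwrite('pics/v1.png',cv2.resize(np.vstack([a['color'],b['color']])[...,::-1],(640,960))[:, :] if 0 else cv2.resize(np.hstack([a['color'],b['color']])[...,::-1],(800,300)))
for s in (a,b):
    M=cv2.Rodrigues(np.array(s['rvec'],float))[0]; print(-M.T@np.array(s['tvec']).ravel(), M[2])
E
```

```text
pics
{'clock': 0.0, 'joint_pos': array([ 1.65060888e+01,  2.05899553e+01,  6.34318013e-01, -2.12080583e-02,
       -7.01341080e+01, -1.65056373e+01]), 'qvel': array([ 0.0991795 ,  0.06073996, -0.03283956,  0.02197308, -0.06921472,
       -0.15012133]), 'tau': array([-8.00930356e-04, -5.82726967e+01,  2.93058443e+01,  6.99745238e+00,
        6.93249181e-03, -2.06530804e-04]), 'tool_pos': array([ 6.74544181e-01, -2.46433305e-05,  2.39640068e-01]), 'orientation': array([-1.79993615e+02, -9.17119013e-02,  1.79993224e+02]), 'force': array([-0.71669247,  0.2657253 ,  0.15622809]), 'moment': array([0.05385095, 0.01709469, 0.03236431]), 'opening': 0.08756148915281427}
[1.25324349 0.61496849 0.77394363] [-0.64174607 -0.53854599 -0.546013  ]
[0.46152956 1.00730422 0.97771795] [ 0.04324097 -0.77221463 -0.63388862]
```

View pics/s0.png

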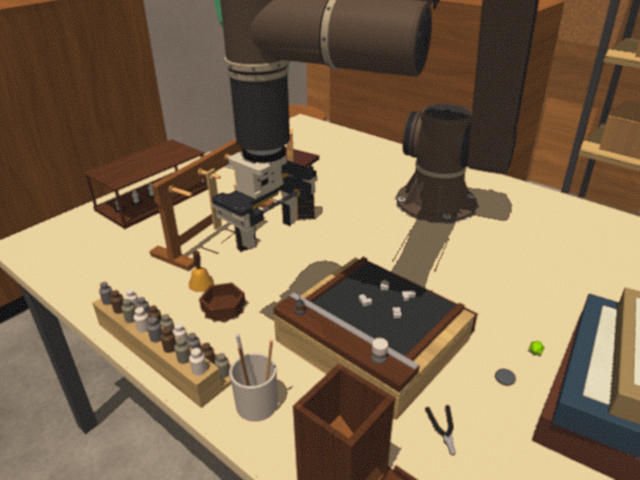

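View pics/d0.png

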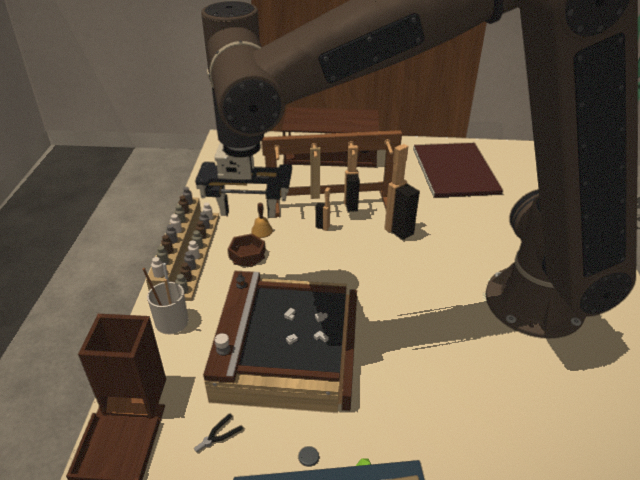

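Scene picture: block at about (375,320), its drawer front facing the robot. Side picture: mat at (295,330), gates at (290,314), (321,317), (291,339) and (320,337). The rail runs (265..400,140). Brush candidates are (352,190) on a middle peg, a small one at (323,212), and a big one at (400,205). The gauge is at (315,172).

```bash
python3 - <<'E'
from h import *
s=load('d0');P=cloud(s);c=s['color'].astype(int)
a=load('s0');Q=cloud(a)
def at(P,l): 
    for u,v in l: print((u,v),P[v-1:v+2,u-1:u+2].reshape(-1,3)[4].round(3))
print('side');at(P,[(290,314),(321,317),(291,339),(320,337),(270,350),(352,190),(352,150),(353,205),(323,212),(404,210),(399,160),(316,170),(277,160),(320,140),(340,138),(390,200)])
print('scene')
at(Q,[(385,285),(408,295),(397,312),(364,300),(350,330),(300,308),(380,347)])
# mat
for n,P_,c_ in (('side',P,c),('scene',Q,a['color'].astype(int))):
    m=(abs(P_[...,2]-.073)<.006)&(c_.max(-1)<75)&(abs(P_[...,0]-.65)<.3)&(P_[...,1]>0.02)&(P_[...,1]<.5)
    n_,L,st,_=cv2.connectedComponentsWithStats(m.astype(np.uint8)); k=1+np.argmax(st[1:,4]); m=L==k
    pts=P_[m]; r=cv2.minAreaRect(pts[:,:2].astype(np.float32)*1000); print(n,m.sum(),r,pts.mean(0)); print(cv2.boxPoints(r).round(0).tolist())
    bl=(abs(P_[...,2]-.083)<.004)|(abs(P_[...,2]-.09)<.004)
    bright=(c_.min(-1)>120)&(P_[...,2]>.074)&(P_[...,2]<.1)&(abs(P_[...,0]-pts.mean(0)[0])<.12)&(abs(P_[...,1]-pts.mean(0)[1])<.12)
    n_,L,st,_=cv2.connectedComponentsWithStats(bright.astype(np.uint8))
    for k in range(1,n_):
        if st[k,4]>12: print(st[k],P_[L==k].mean(0).round(4))
# rail board
# brush clouds
m=(P[...,2]>.02)&(P[...,1]<-.05)&(P[...,2]<.4)
crop=cv2.resize(s['color'][120:250,250:430],None,fx=4.4,fy=4.4,interpolation=cv2.INTER_CUBIC); cv2.imwrite('pics/c1.png',crop[...,::-1])
E
```

```text
side
(290, 314) [0.572 0.157 0.086]
(321, 317) [0.506 0.158 0.083]
(291, 339) [0.563 0.226 0.085]
(320, 337) [0.505 0.213 0.081]
(270, 350) [0.603 0.25  0.076]
(352, 190) [ 0.448 -0.299  0.102]
(352, 150) [ 0.453 -0.331  0.207]
(353, 205) [ 0.443 -0.304  0.048]
(323, 212) [ 0.523 -0.242  0.066]
(404, 210) [ 0.312 -0.217  0.101]
(399, 160) [ 0.335 -0.253  0.227]
(316, 170) [ 0.547 -0.323  0.146]
(277, 160) [ 0.692 -0.602  0.004]
(320, 140) [ 0.539 -0.364  0.215]
(340, 138) [ 0.486 -0.365  0.222]
(390, 200) [ 0.348 -0.249  0.108]
scene
(385, 285) [0.513 0.161 0.085]
(408, 295) [0.504 0.211 0.079]
(397, 312) [0.565 0.225 0.083]
(364, 300) [0.578 0.154 0.084]
(350, 330) [0.671 0.19  0.093]
(300, 308) [0.693 0.087 0.104]
(380, 347) [0.7   0.275 0.126]
side 7253 ((559.3216552734375, 179.88233947753906), (231.1167449951172, 201.17173767089844), 88.431884765625) [0.56017026 0.18806416 0.07431405]
[[456.0, 67.0], [657.0, 62.0], [663.0, 293.0], [462.0, 298.0]]
[230 281  26  86 351] [0.6665 0.1949 0.0925]
[285 308   9  10  54] [0.5734 0.1519 0.0847]
[314 331  11   8  41] [0.5067 0.209  0.0845]
[286 334  11   8  43] [0.5636 0.2218 0.0856]
scene 6284 ((548.0328369140625, 182.9825439453125), (228.2412567138672, 188.60379028320312), 87.9439926147461) [0.55496794 0.18836597 0.07312935]
[[450.0, 72.0], [638.0, 66.0], [646.0, 294.0], [458.0, 300.0]]
[381 284   7   5  25] [0.5148 0.159  0.0836]
[402 291  13   8  60] [0.5049 0.2105 0.0823]
[359 295  13   9  67] [0.5738 0.1526 0.0832]
[304 300  71  43 348] [0.6643 0.1584 0.0915]
[393 308   8   9  56] [0.5648 0.2232 0.0832]
[388 348  19  14  98] [0.6676 0.29   0.091 ]
```

View pics/c1.png

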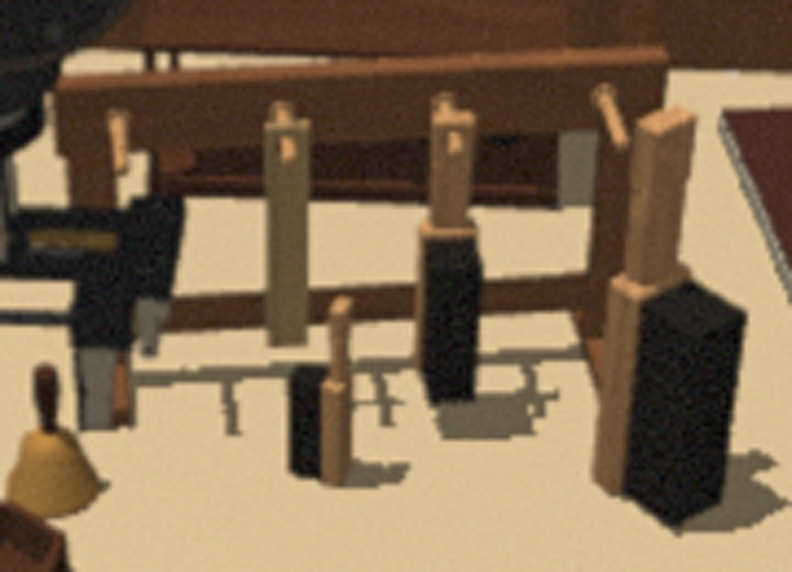

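The middle-peg brush at (352,190) in the side view fits: it hangs there, top z about 0.21, bottom about 0.03, so 185 mm long. The small one at (323,212) and the large one at (400,205) both stand on the shelf and are look-alikes. I'll push the drawer first, and measure the rail and brush numerically as I go.

```bash
python3 -m handwheel '[[[0.9,0.5,0],[0,0,0]],[[0.9,0.5,0],[0,0,0]],[[0.9,0.5,0],[0,0,0]],[[0.9,0.5,0],[0,0,0]],[[0.9,0.5,0],[0,0,0]]]' 1
python3 -m handwheel '[[[0.55,0.42,0],[0,0,0]],[[0.55,0.42,0],[0,0,0]],[[0.55,0.42,0],[0,0,0]],[[0.55,0.42,0],[0,0,0]]]' 1
python3 -m handwheel '[[[0,0,0.4],[0,0,0]],[[0,0,0.4],[0,0,0]],[[0,0,0.4],[0,0,0]]]' 1
python3 - <<'E'
from h import *
s=take('wrist','w1');P=cloud(s)
s2=take('side','d1');P2=cloud(s2);c=s2['color'].astype(int)
# board & brush points
def st(n,m,P=P2): 
    p=P[m]; print(n,m.sum(),np.percentile(p,[2,50,98],axis=0).round(3).tolist())
X,Y,Z=P2[...,0],P2[...,1],P2[...,2]
st('brush handle',(abs(X-.45)<.04)&(abs(Y+.325)<.03)&(Z>.15)&(Z<.21)&(c[...,0]>150))
st('brush head',(abs(X-.45)<.05)&(abs(Y+.31)<.04)&(Z>.035)&(Z<.13))
st('gauge',(abs(X-.55)<.04)&(abs(Y+.32)<.03)&(Z>.06)&(Z<.19))
b=(X>.3)&(X<.75)&(abs(Y+.36)<.04)&(Z>.185)&(Z<.218)&(c[...,0]<130); st('board',b)
p=P2[b]; print(np.polyfit(p[:,0],p[:,1],1))
st('small',(abs(X-.52)<.05)&(abs(Y+.235)<.035)&(Z>.012)&(Z<.12))
st('large',(abs(X-.33)<.06)&(abs(Y+.23)<.08)&(Z>.012)&(Z<.3))
E
```

```text
clock: 0.52
tool_pos: [0.4929, 0.1003, 0.2399]
orientation: [-180.0, -0.1, 180.0]
force: [-0.2, 1.8, 0.4]
opening: 0.0597
clock: 0.85
tool_pos: [0.3817, 0.1854, 0.2407]
orientation: [179.9, -0.0, -179.9]
force: [0.3, -0.9, 0.2]
opening: 0.0332
clock: 1.1
tool_pos: [0.3812, 0.1813, 0.155]
orientation: [-179.7, -0.4, 180.0]
force: [-0.7, -0.5, -0.5]
opening: 0.0136
brush handle 14 [[0.447, -0.35, 0.203], [0.451, -0.324, 0.205], [0.462, -0.316, 0.21]]
brush head 419 [[0.431, -0.339, 0.038], [0.451, -0.301, 0.084], [0.47, -0.294, 0.128]]
gauge 394 [[0.539, -0.331, 0.063], [0.55, -0.324, 0.124], [0.564, -0.318, 0.185]]
board 1114 [[0.423, -0.383, 0.186], [0.55, -0.356, 0.203], [0.688, -0.323, 0.217]]
[ 0.1290975  -0.42742386]
small 390 [[0.508, -0.265, 0.015], [0.523, -0.25, 0.056], [0.546, -0.241, 0.116]]
large 18 [[0.276, -0.242, 0.023], [0.277, -0.238, 0.099], [0.278, -0.235, 0.15]]
```

View pics/w1.png

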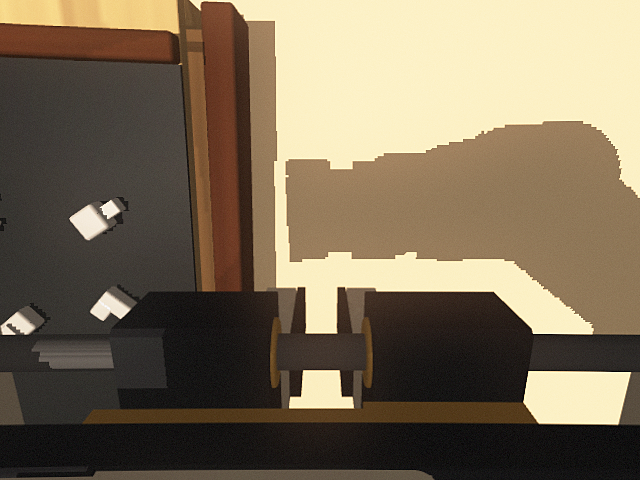

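The wrist view shows the shut walnut drawer front at columns 205–248, with the mat edge near column 190. The finger is clear of it, to the right.

```bash
python3 - <<'E'
from h import *
s=load('w1');P=cloud(s)
for v in (60,150,250):
    print([ (u,P[v,u].round(3).tolist()) for u in (185,195,212,225,240,246,252)])
    r=P[v,200:256]; m=abs(r[:,2]-.056)<.006; print(r[m][:,0].min(),r[m][:,0].max(),r[m][:,2].mean(),np.median(r[m][:,1]))
E
```

```text
[(185, [0.454, 0.072, 0.062]), (195, [0.463, 0.066, 0.013]), (212, [0.441, 0.071, 0.056]), (225, [0.434, 0.071, 0.055]), (240, [0.429, 0.069, 0.039]), (246, [0.429, 0.066, 0.019]), (252, [0.428, 0.064, 0.0])]
0.42876800658568975 0.4458078299532909 0.05519678718469653 0.07139380837259188
[(185, [0.456, 0.119, 0.072]), (195, [0.468, 0.123, 0.013]), (212, [0.445, 0.12, 0.055]), (225, [0.438, 0.12, 0.055]), (240, [0.43, 0.121, 0.048]), (246, [0.43, 0.122, 0.026]), (252, [0.431, 0.123, -0.001])]
0.4302686222910932 0.44820542585210726 0.05524675603894735 0.12017786918894709
[(185, [0.461, 0.177, 0.073]), (195, [0.457, 0.178, 0.067]), (212, [0.462, 0.195, 0.013]), (225, [0.442, 0.182, 0.055]), (240, [0.433, 0.183, 0.054]), (246, [0.432, 0.189, 0.035]), (252, [0.432, 0.196, 0.011])]
0.4320445081115736 0.4501133863209893 0.05544305129279034 0.18217108034683369
```

```bash
python3 -m handwheel '[[[0,0,0.2],[0,0,0]],[[0,0,0.4],[0,0,0]],[[0,0,0.535],[0,0,0]],[[-0.04,0,0.535],[0,0,0]],[[-0.09,0,0.535],[0,0,0]]]' 1
python3 -m handwheel '[[[-0.01,0,0],[0,0,0]],[[-0.02,0,0],[0,0,0]],[[-0.02,0,0],[0,0,0]]]' 1
python3 -m handwheel '[[[-0.01,0,0],[0,0,0]],[[-0.02,0,0],[0,0,0]],[[-0.02,0,0],[0,0,0]]]' 1
```

```text
clock: 1.62
tool_pos: [0.4043, 0.1843, 0.0548]
orientation: [-179.9, -0.0, -179.9]
force: [0.1, -0.2, 0.6]
opening: 0.0002
clock: 1.87
tool_pos: [0.4087, 0.185, 0.0555]
orientation: [179.9, 0.1, 180.0]
force: [-0.2, -0.5, -0.0]
opening: 0.0004
clock: 2.12
tool_pos: [0.4114, 0.1843, 0.0542]
orientation: [179.9, 0.0, -180.0]
force: [0.1, 0.3, -0.6]
opening: 0.0012
```

```bash
python3 -m handwheel '[[[-0.01,0,0],[0,0,0]],[[-0.015,0,0],[0,0,0]],[[-0.015,0,0],[0,0,0]]]' 1
python3 -m handwheel '[[[-0.007,0,0],[0,0,0]],[[-0.01,0,0],[0,0,0]],[[-0.01,0,0],[0,0,0]]]' 1
```

```text
clock: 2.37
tool_pos: [0.4141, 0.1841, 0.0536]
orientation: [-180.0, 0.0, -180.0]
force: [0.0, -0.1, 0.7]
opening: 0.0001
clock: 2.62
tool_pos: [0.4156, 0.1839, 0.0534]
orientation: [-180.0, -0.0, 180.0]
force: [-2.3, 1.0, 2.3]
opening: 0.0003
```

```bash
python3 -m handwheel '[[[-0.01,0,0],[0,0,0]],[[-0.01,0,0],[0,0,0]]]' 1
python3 -m handwheel '[[[-0.01,0,0],[0,0,0]],[[-0.01,0,0],[0,0,0]]]' 1
python3 -m handwheel '[[[-0.007,0,0],[0,0,0]],[[-0.007,0,0],[0,0,0]]]' 1
```

```text
clock: 2.78
tool_pos: [0.4174, 0.1838, 0.0534]
orientation: [-180.0, -0.1, 180.0]
force: [-5.6, 2.4, 3.9]
opening: 0.0002
clock: 2.95
tool_pos: [0.4192, 0.1837, 0.0534]
orientation: [-180.0, -0.1, 180.0]
force: [-6.6, 2.2, 3.5]
opening: 0.0006
clock: 3.12
tool_pos: [0.4205, 0.1837, 0.0534]
orientation: [-180.0, -0.1, 180.0]
force: [-7.5, 1.5, 4.6]
opening: 0.0005
```

```bash
python3 -m handwheel '[[[-0.008,0,0],[0,0,0]],[[-0.008,0,0],[0,0,0]]]' 1
python3 -m handwheel '[[[-0.006,0,0],[0,0,0]],[[-0.006,0,0],[0,0,0]]]' 1
```

```text
clock: 3.28
tool_pos: [0.4218, 0.1836, 0.0534]
orientation: [-180.0, -0.1, 180.0]
force: [-10.4, 3.3, 6.8]
opening: 0.0006
clock: 3.45
tool_pos: [0.422, 0.1835, 0.0533]
orientation: [-179.9, -0.2, 179.9]
force: [-16.9, 5.8, 11.4]
opening: 0.0001
```

```bash
python3 -m handwheel '[[[0.1,0,-0.18],[0,0,0]],[[0.1,0,-0.38],[0,0,0]],[[0.1,0,-0.58],[0,0,0]],[[0.1,0,-0.8],[0,0,0]],[[0.1,0,-0.93],[0,0,0]]]' 1
python3 -m handwheel '[[[0,-0.4,0],[0,0,0]],[[0,-0.6,0],[0,0,0]],[[0,-0.9,0],[0,0,0]],[[0,-0.9,0],[0,0,0]],[[0,-0.9,0],[0,0,0]]]' -1
python3 - <<'E'
from h import *
s=take('wrist','w2');P=cloud(s)
m=(abs(P[...,2]-.055)<.006)&(P[...,0]<.46)&(P[...,0]>.3)&(P[...,1]>.03)
p=P[m];print(m.sum(), np.nanpercentile(p,[1,50,99],axis=0).round(3))
E
```

```text
clock: 3.87
tool_pos: [0.405, 0.1844, 0.2437]
orientation: [179.9, 0.2, -180.0]
force: [1.0, 1.5, -0.0]
opening: 0.0003
clock: 4.28
tool_pos: [0.4032, 0.0004, 0.2397]
orientation: [-180.0, 0.0, 179.9]
force: [0.3, 0.7, -0.1]
opening: 0.028
1534 [[0.355 0.04  0.049]
 [0.371 0.059 0.055]
 [0.457 0.189 0.059]]
```

The drawer is fully out: its face is at x≈0.355, was 0.430. Next, a close look at the brush.

```bash
python3 -m handwheel '[[[-0.23,-0.95,-0.4],[0,0,0]],[[-0.23,-0.95,-0.4],[0,0,0]],[[-0.23,-0.95,-0.4],[0,0,0]],[[-0.23,-0.95,-0.4],[0,0,0]],[[-0.23,-0.95,-0.4],[0,0,0]]]' -1
python3 -m handwheel '[[[0,-0.1,0],[0,0,0]],[[0,-0.1,0],[0,0,0]]]' -1
python3 - <<'E'
from h import *
s=take('wrist','w3');P=cloud(s);c=s['color'].astype(int)
X,Y,Z=P[...,0],P[...,1],P[...,2]
def st(n,m): 
    if m.sum(): print(n,m.sum(),np.percentile(P[m],[1,50,99],axis=0).round(4).tolist())
st('brush top',(abs(X-.45)<.03)&(abs(Y+.335)<.025)&(Z>.205)&(Z<.219))
st('gauge top',(abs(X-.55)<.03)&(abs(Y+.335)<.025)&(Z>.2)&(Z<.23))
b=(abs(Z-.225)<.004)&(Y<-.33); st('rail top',b)
p=P[b]; 
f=[(x,np.percentile(p[abs(p[:,0]-x)<.01][:,1],97)) for x in np.arange(.36,.7,.03) if (abs(p[:,0]-x)<.01).sum()>20]; print(np.round(f,3).tolist()); print(np.polyfit(*zip(*f),1))
E
```

```text
clock: 4.75
tool_pos: [0.4497, -0.1853, 0.3195]
orientation: [-180.0, 0.1, -180.0]
force: [1.9, 0.8, 1.0]
opening: 0.0656
clock: 4.92
tool_pos: [0.4501, -0.2067, 0.3187]
orientation: [-179.9, 0.0, 179.8]
force: [-0.3, 1.3, -0.2]
opening: 0.079
brush top 1154 [[0.4383, -0.3447, 0.2052], [0.4501, -0.3372, 0.2111], [0.4624, -0.3299, 0.2128]]
gauge top 1721 [[0.5367, -0.349, 0.2003], [0.5496, -0.3255, 0.2042], [0.5619, -0.3107, 0.2114]]
[]Traceback (most recent call last):
  File "<stdin>", line 10, in <module>
TypeError: polyfit() missing 2 required positional arguments: 'y' and 'deg'
```

View pics/w3.png

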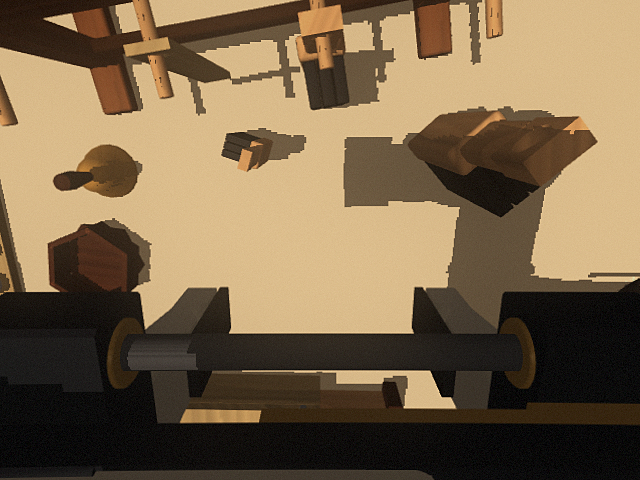

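The wrist view shows the target brush's handle end on its peg at (320,22). The gauge is at (147,47), the small look-alike at (247,150) and the big one at (500,155). The rail is yawed about 7°. I'll go above the handle end and descend straddling the peg.

```bash
python3 -m handwheel '[[[0,-0.2,0],[0,0,-0.0194]],[[0,-0.4,0],[0,0,-0.0194]],[[0,-0.6,0],[0,0,-0.0194]],[[0,-0.655,0],[0,0,-0.0194]],[[0,-0.655,0],[0,0,-0.0194]]]' -0.36
python3 -m handwheel '[[[0,0,0.1],[0,0,0]],[[0,0,0.2],[0,0,0]],[[0,0,0.2],[0,0,0]]]' -0.36
python3 - <<'E'
from h import *
s=take('wrist','w4');P=cloud(s)
X,Y,Z=P[...,0],P[...,1],P[...,2]
m=(abs(X-.45)<.03)&(abs(Y+.335)<.025)&(Z>.205)&(Z<.219);print(m.sum())
if m.sum()>20: print(np.median(P[m],axis=0),cv2.minAreaRect(P[m][:,:2].astype(np.float32)*1000))
print(get_obs()['tool_pos'],get_obs()['orientation'])
E
```

```text
clock: 5.38
tool_pos: [0.4493, -0.3362, 0.3173]
orientation: [180.0, -0.1, -173.2]
force: [0.3, 0.3, 0.0]
opening: 0.0621
clock: 5.63
tool_pos: [0.448, -0.3321, 0.2745]
orientation: [179.8, -0.3, -173.0]
force: [-0.9, 0.4, -1.5]
opening: 0.0598
1067
[ 0.45089983 -0.3387755   0.21080669] ((449.8865051269531, -337.56317138671875), (25.373018264770508, 31.246124267578125), 52.35789489746094)
[ 0.44868838 -0.33282297  0.27681669] [ 179.88125409   -0.19062257 -172.96935654]
```

View pics/w4.png

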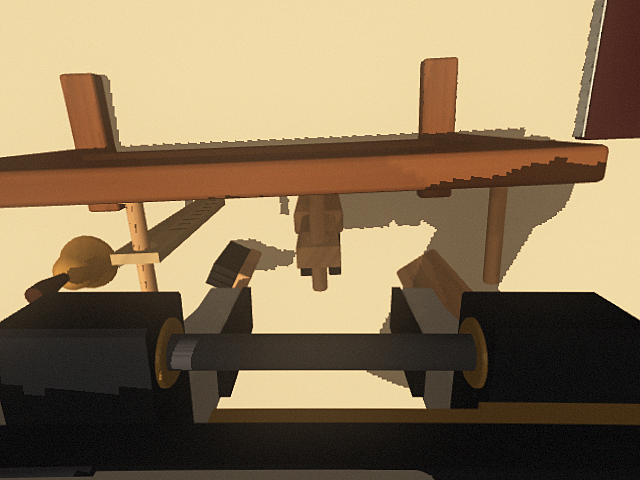

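```bash
python3 -m handwheel '[[[0,0,0.1],[0,0,-0.0055]],[[0,0,0.2],[0,0,-0.0055]],[[0,0,0.3],[0,0,-0.0055]],[[0,0,0.435],[0,0,-0.0055]],[[0,0,0.435],[0,0,-0.0055]]]' -0.36
python3 -m handwheel '[[[0,0,0],[0,0,0]],[[0,0,0],[0,0,0]],[[0,0,0],[0,0,0]],[[0,0,0],[0,0,0]],[[0,0,0],[0,0,0]]]' 1
python3 -m handwheel '[[[0,0,0],[0,0,0]],[[0,0,0],[0,0,0]],[[0,0,0],[0,0,0]]]' 1
```

```text
clock: 6.1
tool_pos: [0.448, -0.3325, 0.1883]
orientation: [179.8, -0.3, -171.0]
force: [-1.4, 1.1, -1.9]
opening: 0.0597
clock: 6.52
tool_pos: [0.4501, -0.3346, 0.1928]
orientation: [-179.9, 0.1, -171.0]
force: [0.3, 0.7, 0.6]
opening: 0.0321
clock: 6.77
tool_pos: [0.4498, -0.3346, 0.1921]
orientation: [-180.0, 0.0, -171.0]
force: [-0.3, 1.9, 3.7]
opening: 0.0239
```

```bash
python3 -m handwheel '[[[0,0,-0.0125],[0,0,0]],[[0,0,-0.0125],[0,0,0]]]' 1
python3 -m handwheel '[[[0,0.05,0],[0,0,0]],[[0,0.1,0],[0,0,0]],[[0,0.15,0],[0,0,0]],[[0,0.2,0],[0,0,0]],[[0,0.25,0],[0,0,0]]]' 1
python3 -m handwheel '[[[0,0.1,0],[0,0,0]],[[0,0.2,0],[0,0,0]],[[0,0.3,0],[0,0,0]],[[0,0.3,-0.05],[0,0,0]],[[0,0.3,-0.1],[0,0,0]]]' 1
python3 - <<'E'
from h import *
take('side','d2');s=take('scene','s2')
E
```

```text
clock: 6.93
tool_pos: [0.4495, -0.3344, 0.1941]
orientation: [180.0, -0.0, -171.0]
force: [-0.5, -0.4, -1.3]
opening: 0.0239
clock: 7.35
tool_pos: [0.4414, -0.2838, 0.1939]
orientation: [180.0, -0.0, -171.0]
force: [-0.2, 0.6, -1.9]
opening: 0.0242
clock: 7.77
tool_pos: [0.432, -0.2244, 0.2144]
orientation: [180.0, -0.0, -170.9]
force: [0.8, 0.8, -1.5]
opening: 0.0239
```

View pics/d2.png

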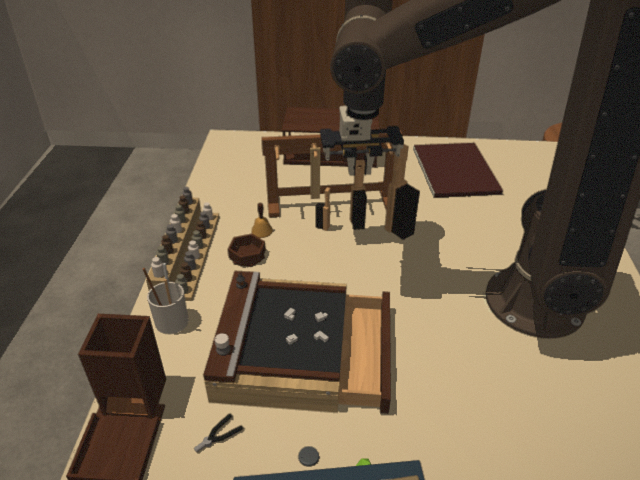

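The brush is off the peg at (358,200) in the side view. The gauge and both look-alike brushes are undisturbed, and the drawer is open. Now I'll carry it to the free area and tilt it.

```bash
python3 -m handwheel '[[[-0.05,0.18,0],[0,0,0.01]],[[-0.1,0.36,0],[0,0,0.025]],[[-0.2,0.54,0],[0,0,0.025]],[[-0.2,0.71,0],[0,0,0.025]],[[-0.2,0.71,0],[0,0,0.025]]]' 1
python3 -m handwheel '[[[0,0,0],[0.02,0,0]],[[0,0,0],[0.04,0,0]],[[0,0,0],[0.06,0,0]],[[0,0,0],[0.08,0,0]],[[0,0,0],[0.1,0,0]]]' 1
python3 -m handwheel '[[[0,0,0],[0.02,0,0]],[[0,0,0],[0.04,0,0]],[[0,0,0],[0.055,0,0]],[[0,0,0],[0.055,0,0]]]' 1
python3 - <<'E'
from h import *
print(get_obs()['joint_pos'].round(1)); take('side','d3')
E
```

```text
clock: 8.28
tool_pos: [0.4501, -0.0755, 0.214]
orientation: [179.9, 0.0, -179.9]
force: [-1.0, -0.5, -2.0]
opening: 0.0238
clock: 8.7
tool_pos: [0.4507, -0.0789, 0.215]
orientation: [-143.9, 0.2, -180.0]
force: [0.4, -0.9, -1.6]
opening: 0.0235
clock: 9.03
tool_pos: [0.4502, -0.0786, 0.2121]
orientation: [-123.9, -0.2, -179.9]
force: [0.1, -0.6, -2.0]
opening: 0.0238
[ 43.9  16.1 -47.3  38.  -76.1 -70.3]
```

View pics/d3.png

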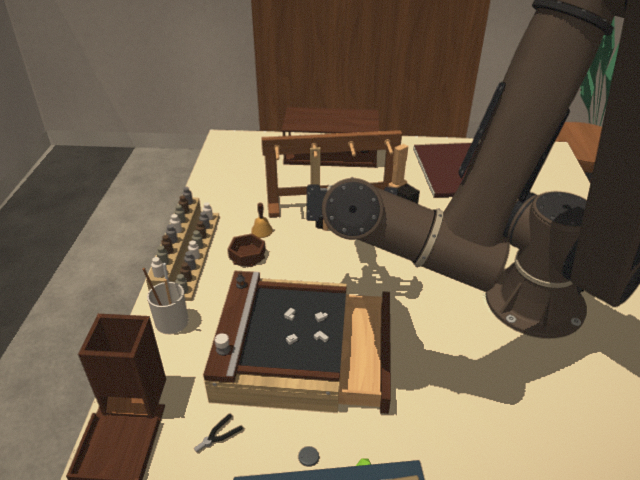

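```bash
python3 - <<'E'
from h import *
a=take('scene','s3');w=take('wrist','w5')
for n,s in (('side',load('d3')),('scene',a)):
    P=cloud(s);X,Y,Z=P[...,0],P[...,1],P[...,2]
    m=(X>.3)&(X<.62)&(Z>.12)&(Y>-.1)&(Y<.3)&(Z<.6)
    for y0 in np.arange(-.1,.3,.04):
        k=m&(Y>=y0)&(Y<y0+.04)
        if k.sum()>15: print(n,y0.round(2),k.sum(),np.percentile(P[k],[1,99],axis=0).round(3).tolist())
    k=(X>.38)&(X<.52)&(Y<-.08)&(Y>-.26)&(Z>.1)&(Z<.25); print('brush',k.sum(),np.percentile(P[k],[1,50,99],axis=0).round(3).tolist() if k.sum() else '')
o=cv2.resize(np.hstack([a['color'][80:330,130:480],np.pad(w['color'][::2,::2],((0,10),(0,0),(0,0)))]),(800,298)); cv2.imwrite('pics/v6.png',o[...,::-1])
E
```

```text
side -0.06 98 [[0.358, -0.043, 0.274], [0.547, -0.02, 0.299]]
side -0.02 568 [[0.36, -0.02, 0.231], [0.548, 0.019, 0.296]]
side 0.02 22 [[0.497, 0.02, 0.235], [0.544, 0.03, 0.33]]
side 0.18 48 [[0.308, 0.206, 0.416], [0.415, 0.22, 0.452]]
side 0.22 1502 [[0.301, 0.222, 0.422], [0.489, 0.26, 0.489]]
side 0.26 5662 [[0.302, 0.261, 0.35], [0.496, 0.299, 0.473]]
brush 0 
scene -0.06 408 [[0.369, -0.054, 0.226], [0.548, -0.02, 0.297]]
scene -0.02 1074 [[0.435, -0.019, 0.217], [0.549, 0.019, 0.303]]
scene 0.02 764 [[0.456, 0.021, 0.26], [0.504, 0.06, 0.356]]
scene 0.06 793 [[0.456, 0.06, 0.266], [0.5, 0.1, 0.384]]
scene 0.1 943 [[0.458, 0.101, 0.292], [0.499, 0.14, 0.41]]
scene 0.14 1059 [[0.454, 0.141, 0.318], [0.501, 0.18, 0.442]]
scene 0.18 1261 [[0.457, 0.18, 0.346], [0.502, 0.22, 0.467]]
scene 0.22 1744 [[0.302, 0.221, 0.347], [0.501, 0.26, 0.488]]
scene 0.26 2867 [[0.303, 0.26, 0.341], [0.499, 0.299, 0.472]]
brush 822 [[0.443, -0.256, 0.102], [0.466, -0.155, 0.148], [0.518, -0.109, 0.193]]
```

View pics/v6.png

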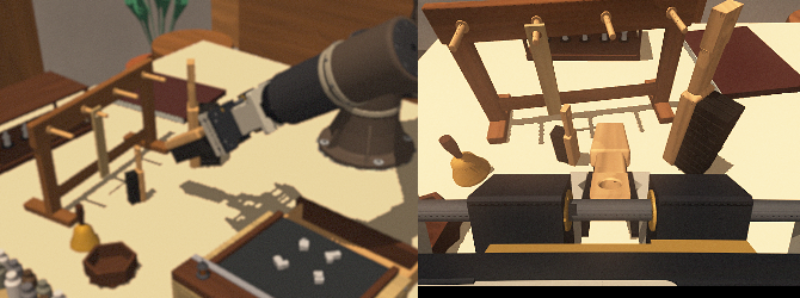

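```bash
python3 -m handwheel '[[[0.03,-0.02,0.17],[-0.011,0,0]],[[0.05,-0.04,0.34],[-0.011,0,0]],[[0.08,-0.06,0.51],[-0.011,0,0]],[[0.09,-0.073,0.68],[-0.011,0,0]],[[0.09,-0.073,0.68],[-0.011,0,0]]]' 1
python3 -m handwheel '[[[0,0,0],[0,0,0]],[[0,0,0],[0,0,0]]]' 1
python3 - <<'E'
from h import *
print(get_obs()['joint_pos'].round(1),get_obs()['tool_pos'])
a=take('scene','s4');P=cloud(a);X,Y,Z=P[...,0],P[...,1],P[...,2]
k=(X>.40)&(X<.5)&(Y<-.2)&(Y>-.34)&(Z>.008)&(Z<.14); print(np.percentile(P[k],[1,50,99],axis=0).round(3).tolist())
E
```

```text
clock: 9.6
tool_pos: [0.4386, -0.2, 0.1536]
orientation: [-128.7, -0.2, 179.1]
force: [0.0, 0.3, -2.3]
opening: 0.024
clock: 9.77
tool_pos: [0.4391, -0.1969, 0.1545]
orientation: [-128.6, -0.2, 179.4]
force: [-1.0, 0.2, -2.0]
opening: 0.0235
[ 25.8  14.9 -58.2  53.5 -60.4 -72.2] [ 0.43908383 -0.19691737  0.15454166]
[[0.446, -0.311, 0.03], [0.454, -0.266, 0.084], [0.459, -0.224, 0.126]]
```

```bash
python3 -m handwheel '[[[-0.04,0.02,0.02],[0,0,0]],[[-0.04,0.045,0.048],[0,0,0]],[[-0.04,0.045,0.048],[0,0,0]]]' 1
python3 - <<'E'
from h import *
print(get_obs()['joint_pos'].round(1),get_obs()['tool_pos'],get_obs()['force'],get_obs()['orientation'])
E
```

```text
clock: 10.07
tool_pos: [0.4478, -0.1974, 0.1397]
orientation: [-128.5, -0.4, 179.5]
force: [-0.1, -1.0, -1.5]
opening: 0.0235
[ 24.5  17.  -58.2  55.7 -58.9 -73.8] [ 0.44775322 -0.19744948  0.13968438] [-0.12879124 -1.04766528 -1.50200014] [-128.50085658   -0.4271553   179.54864857]
```

```bash
python3 -m handwheel '[[[0,0.05,-0.005],[0,0,0]],[[0,0.1,-0.01],[0,0,0]],[[0,0.136,-0.011],[0,0,0]],[[0,0.136,-0.011],[0,0,0]]]' 1
python3 - <<'E'
from h import *
print(get_obs()['joint_pos'].round(1),get_obs()['tool_pos'],get_obs()['force'],get_obs()['orientation'])
a=take('scene','s5');P=cloud(a);X,Y,Z=P[...,0],P[...,1],P[...,2]
k=(X>.40)&(X<.5)&(Y<-.2)&(Y>-.34)&(Z>.008)&(Z<.14); print(np.percentile(P[k],[1,50,99],axis=0).round(3).tolist())
E
```

```text
clock: 10.4
tool_pos: [0.4488, -0.1778, 0.121]
orientation: [-128.4, -0.5, 179.5]
force: [-1.2, 3.2, 5.9]
opening: 0.0235
[ 27.2  19.4 -58.2  54.5 -58.2 -76.5] [ 0.44878088 -0.17775835  0.12097056] [-1.19473836  3.15953728  5.90397153] [-128.35112002   -0.47593145  179.53449278]
[[0.438, -0.304, 0.011], [0.463, -0.257, 0.058], [0.468, -0.21, 0.098]]
```

```bash
python3 -m handwheel '[[[0,0.04,0],[0,0,0]],[[0,0.08,0],[0,0,0]],[[0,0.12,0.005],[0,0,0]],[[0,0.148,0.005],[0,0,0]],[[0,0.148,0.005],[0,0,0]]]' 1
python3 - <<'E'
from h import *
print(get_obs()['joint_pos'].round(1),get_obs()['tool_pos'],get_obs()['force'],get_obs()['orientation'])
a=take('scene','s6');P=cloud(a);X,Y,Z=P[...,0],P[...,1],P[...,2]
k=(X>.40)&(X<.5)&(Y<-.2)&(Y>-.34)&(Z>.008)&(Z<.14); print(np.percentile(P[k],[1,50,99],axis=0).round(3).tolist())
cv2.imwrite('pics/v7.png',cv2.resize(a['color'][90:290,130:400],(800,592))[...,::-1])
E
```

```text
clock: 10.87
tool_pos: [0.4499, -0.1594, 0.0974]
orientation: [-128.4, -0.5, 179.5]
force: [-0.8, 2.3, 3.8]
opening: 0.0238
[ 29.3  22.3 -58.2  54.  -56.8 -79.5] [ 0.44991182 -0.15944466  0.09744612] [-0.80639768  2.32776157  3.83152197] [-128.41863606   -0.52923706  179.47307173]
[[0.435, -0.309, 0.011], [0.464, -0.253, 0.051], [0.469, -0.203, 0.086]]
```

View pics/v7.png

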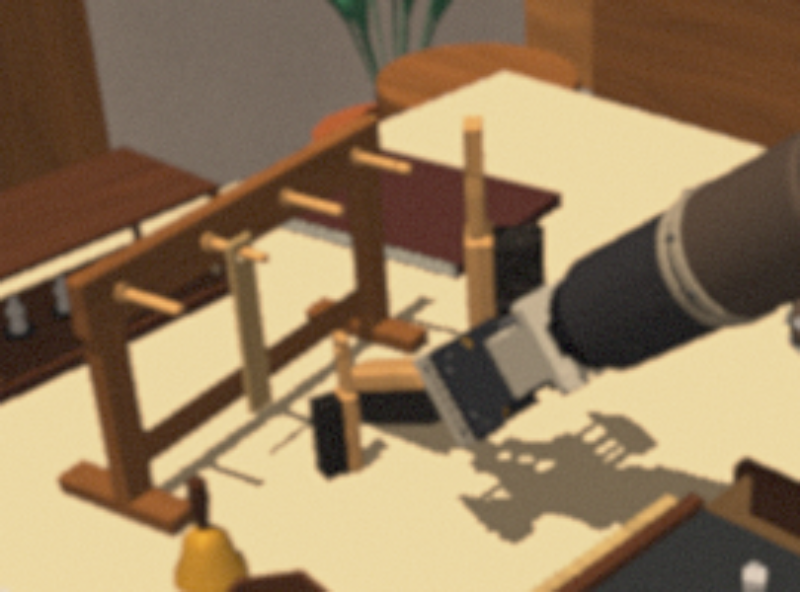

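The brush pivots smoothly in the grip, with bristles at crop (400,405). The look-alike at (335,430) is in the foreground, not touching. I'm continuing the arc.

```bash
python3 -m handwheel '[[[0,0.04,0.007],[0,0,0]],[[0,0.08,0.014],[0,0,0]],[[0,0.12,0.022],[0,0,0]],[[0,0.15,0.03],[0,0,0]],[[0,0.15,0.03],[0,0,0]]]' 1
python3 -m handwheel '[[[0,0.04,0.01],[0,0,0]],[[0,0.075,0.023],[0,0,0]],[[0,0.1,0.03],[0,0,0]],[[0,0.1,0.03],[0,0,0]]]' 1
python3 - <<'E'
from h import *
print(get_obs()['joint_pos'].round(1),get_obs()['tool_pos'],get_obs()['force'],get_obs()['orientation'])
a=take('scene','s7');P=cloud(a);X,Y,Z=P[...,0],P[...,1],P[...,2]
k=(X>.42)&(X<.5)&(Y<-.18)&(Y>-.34)&(Z>.03)&(Z<.14); p=P[k]; print(len(p),np.polyfit(p[:,1],p[:,2],1))
top=(a['color'][...,0].astype(int)>150)&k; p=P[top]; print(len(p),np.polyfit(p[:,1],p[:,2],1),p[:,2].max())
E
```

```text
clock: 11.33
tool_pos: [0.4512, -0.1452, 0.0706]
orientation: [-128.5, -0.6, 179.3]
force: [-1.3, 1.6, 2.3]
opening: 0.024
clock: 11.67
tool_pos: [0.452, -0.1372, 0.0518]
orientation: [-128.5, -0.7, 179.1]
force: [-0.4, 2.1, 1.6]
opening: 0.0237
[ 31.   27.9 -58.2  55.1 -53.7 -85. ] [ 0.452041   -0.13715302  0.05182185] [-0.42534156  2.11077691  1.55666085] [-128.46793818   -0.73257489  179.1298724 ]
524 [0.08073959 0.07162785]
407 [0.10252098 0.08102289] 0.06590692426047316
```

```bash
python3 -m handwheel '[[[0,0.02,0.008],[0,0,0]],[[0,0.038,0.017],[0,0,0]],[[0,0.038,0.017],[0,0,0]]]' 1
python3 -m handwheel '[[[0,0.01,0.005],[0,0,0]],[[0,0.012,0.007],[0,0,0]],[[0,0.012,0.007],[0,0,0]]]' 1
python3 - <<'E'
from h import *
a=take('scene','s8');P=cloud(a);X,Y,Z=P[...,0],P[...,1],P[...,2]
k=(X>.42)&(X<.5)&(Y<-.18)&(Y>-.34)&(Z>.03)&(Z<.14); p=P[k]
top=(a['color'][...,0].astype(int)>150)&k; p=P[top]; print(len(p),np.polyfit(p[:,1],p[:,2],1),p[:,2].max())
E
```

```text
clock: 11.97
tool_pos: [0.4529, -0.1346, 0.0444]
orientation: [-128.5, -0.7, 179.1]
force: [-1.7, 1.1, 2.2]
opening: 0.0235
clock: 12.22
tool_pos: [0.4531, -0.1342, 0.0421]
orientation: [-128.5, -0.7, 179.1]
force: [-0.8, 1.1, 2.9]
opening: 0.0237
418 [0.0411146  0.06292918] 0.05907061617640589
```

```bash
python3 -m handwheel '[[[0,0.006,0.004],[0,0,0]],[[0,0.006,0.004],[0,0,0]]]' 1
python3 -m handwheel '[[[0,0.006,0.004],[0,0,0]],[[0,0.006,0.004],[0,0,0]]]' 1
python3 -m handwheel '[[[0,0.006,0.004],[0,0,0]],[[0,0.006,0.004],[0,0,0]]]' 1
```

```text
clock: 12.43
tool_pos: [0.4534, -0.1338, 0.0407]
orientation: [-128.5, -0.7, 179.1]
force: [-1.4, 1.6, 1.9]
opening: 0.0235
clock: 12.6
tool_pos: [0.4535, -0.1336, 0.0393]
orientation: [-128.5, -0.7, 179.1]
force: [-1.2, 2.3, 2.5]
opening: 0.0235
clock: 12.77
tool_pos: [0.4537, -0.1334, 0.0379]
orientation: [-128.5, -0.7, 179.0]
force: [-1.0, 1.9, 1.2]
opening: 0.0237
```

```bash
python3 - <<'E'
from h import *
a=take('scene','s9');P=cloud(a);X,Y,Z=P[...,0],P[...,1],P[...,2]
k=(X>.42)&(X<.5)&(Y<-.18)&(Y>-.34)&(Z>.03)&(Z<.14); p=P[k]
top=(a['color'][...,0].astype(int)>150)&k; p=P[top]; print(len(p),np.polyfit(p[:,1],p[:,2],1))
for y0 in np.arange(-.32,-.18,.02):
    q=p[abs(p[:,1]-y0)<.01]; 
    if len(q): print(y0.round(2),len(q),np.percentile(q[:,2],[5,50,95]).round(4),np.percentile(q[:,0],[5,95]).round(3))
E
python3 -m handwheel '[[[0,0.006,0.004],[0,0,0]],[[0,0.006,0.004],[0,0,0]]]' 1
```

```text
432 [0.01977198 0.05656775]
-0.3 35 [0.0395 0.0518 0.0538] [0.436 0.469]
-0.28 74 [0.0424 0.0518 0.0553] [0.438 0.47 ]
-0.26 68 [0.0434 0.0523 0.0553] [0.437 0.47 ]
-0.24 72 [0.0445 0.0529 0.0557] [0.439 0.471]
-0.22 76 [0.0456 0.0536 0.0564] [0.439 0.472]
-0.2 83 [0.046  0.0534 0.0563] [0.44  0.472]
-0.18 24 [0.0487 0.0523 0.0549] [0.442 0.467]
clock: 12.98
tool_pos: [0.4539, -0.1331, 0.0365]
orientation: [-128.5, -0.7, 179.0]
force: [-1.1, 1.7, 2.4]
opening: 0.0238
```

```bash
python3 -m handwheel '[[[0,0.006,0.004],[0,0,0]],[[0,0.006,0.004],[0,0,0]]]' 1
python3 -m handwheel '[[[0,0.003,0.002],[0,0,0]],[[0,0.003,0.002],[0,0,0]]]' 1
python3 -m handwheel '[[[0,0,0],[0,0,0]],[[0,0,0],[0,0,0]],[[0,0,0],[0,0,0]],[[0,0,0],[0,0,0]],[[0,0,0],[0,0,0]]]' 0.2
```

```text
clock: 13.15
tool_pos: [0.454, -0.1329, 0.0351]
orientation: [-128.5, -0.8, 179.0]
force: [-0.4, 1.8, 2.5]
opening: 0.0239
clock: 13.32
tool_pos: [0.4541, -0.1328, 0.0346]
orientation: [-128.5, -0.8, 179.0]
force: [-1.2, 1.8, 2.3]
opening: 0.024
clock: 13.73
tool_pos: [0.4541, -0.1328, 0.0346]
orientation: [-128.5, -0.8, 179.0]
force: [-0.3, 0.7, -1.1]
opening: 0.0348
```

```bash
python3 -m handwheel '[[[0,0,-0.1],[0,0,0]],[[0,0,-0.25],[0,0,0]],[[0,0,-0.4],[0,0,0]],[[0,-0.15,-0.55],[0,0,0]],[[0,-0.35,-0.7],[0,0,0]]]' 0.2
python3 -m handwheel '[[[0,-0.2,-0.15],[-0.02,0,0]],[[0,-0.3,-0.25],[-0.04,0,0]],[[0,-0.3,-0.25],[-0.06,0,0]],[[0,-0.3,-0.25],[-0.08,0,0]],[[0,-0.3,-0.25],[-0.1,0,0]]]' -0.1
python3 -m handwheel '[[[0,0,0],[-0.02,0,0]],[[0,0,0],[-0.043,0,0]],[[0,0,0],[-0.043,0,0]]]' -0.1
python3 - <<'E'
from h import *
print(get_obs()['joint_pos'].round(1),get_obs()['tool_pos'],get_obs()['orientation'])
a=take('scene','s10');P=cloud(a);X,Y,Z=P[...,0],P[...,1],P[...,2]
k=(X>.40)&(X<.5)&(Y<-.1)&(Y>-.34)&(Z>.03)&(Z<.09)&(a['color'][...,0].astype(int)>130); p=P[k]
for y0 in np.arange(-.32,-.1,.02):
    q=p[abs(p[:,1]-y0)<.01]; 
    if len(q)>3: print(y0.round(2),len(q),np.percentile(q[:,2],[5,50,95]).round(4),np.percentile(q[:,0],[5,95]).round(3))
E
```

```text
clock: 14.15
tool_pos: [0.4571, -0.0648, 0.1682]
orientation: [-128.4, -0.9, 179.2]
force: [1.3, 1.1, 0.8]
opening: 0.0354
clock: 14.57
tool_pos: [0.4584, -0.064, 0.2474]
orientation: [-164.7, -0.5, 179.1]
force: [-0.0, -0.7, -0.8]
opening: 0.048
clock: 14.82
tool_pos: [0.4585, -0.0657, 0.2472]
orientation: [179.7, -0.5, 178.9]
force: [1.3, -0.2, 0.6]
opening: 0.0483
[ 15.9   0.2 -23.7  -0.5 -66.5 -16.9] [ 0.45851529 -0.06574228  0.2471933 ] [179.71668475  -0.49221492 178.85949011]
-0.3 35 [0.0399 0.052  0.0546] [0.44  0.469]
-0.28 72 [0.0412 0.0517 0.0553] [0.437 0.47 ]
-0.26 77 [0.0418 0.0521 0.0554] [0.438 0.471]
-0.24 80 [0.0391 0.0514 0.0545] [0.439 0.471]
-0.22 84 [0.0399 0.0515 0.0542] [0.439 0.471]
-0.2 92 [0.0417 0.0506 0.0547] [0.439 0.471]
-0.18 50 [0.0447 0.0497 0.0519] [0.445 0.467]
-0.16 53 [0.0439 0.0505 0.0524] [0.445 0.468]
-0.14 68 [0.0411 0.0488 0.0529] [0.444 0.469]
-0.12 45 [0.0384 0.0467 0.0517] [0.445 0.468]
```

```bash
python3 -m handwheel '[[[0,-0.2,0],[0,0,0]],[[0,-0.4,0],[0,0,0]],[[0,-0.55,0],[0,0,0]],[[0,-0.55,0],[0,0,0]]]' 0
python3 - <<'E'
from h import *
s=take('wrist','w6');P=cloud(s);X,Y,Z=P[...,0],P[...,1],P[...,2];c=s['color'].astype(int)
print(get_obs()['tool_pos'],get_obs()['orientation'])
k=(abs(X-.455)<.035)&(Y<-.1)&(Y>-.34)&(abs(Z-.051)<.006)
p=P[k]
for y0 in np.arange(-.32,-.1,.015):
    q=p[abs(p[:,1]-y0)<.006]; 
    if len(q)>3: print(y0.round(3),len(q),np.median(q[:,2]).round(4),np.percentile(q[:,0],[1,99]).round(4))
print('y ext',np.percentile(p[:,1],[.3,99.7]))
k=(X>.49)&(X<.6)&(Y<-.2)&(Y>-.3)&(Z>.01)&(Z<.13);print('small',np.percentile(P[k],[.5,50,99.5],axis=0).round(3))
k=(X>.27)&(X<.425)&(Y<-.15)&(Y>-.3)&(Z>.01)&(Z<.3);print('large',np.percentile(P[k],[.5,50,99.5],axis=0).round(3))
E
```

```text
clock: 15.2
tool_pos: [0.4552, -0.1781, 0.245]
orientation: [-179.6, -0.9, 178.9]
force: [-0.1, 0.8, -0.1]
opening: 0.0439
[ 0.45523353 -0.17661339  0.24491413] [-179.64564575   -0.94126286  178.83287159]
-0.305 138 0.0504 [0.4335 0.4671]
-0.29 761 0.0515 [0.4328 0.4682]
-0.275 712 0.0516 [0.4337 0.468 ]
-0.26 691 0.0515 [0.4337 0.4685]
-0.245 656 0.0515 [0.4338 0.469 ]
-0.23 638 0.0515 [0.4347 0.4696]
-0.215 622 0.0514 [0.4347 0.4701]
-0.2 590 0.0514 [0.4358 0.4706]
-0.185 387 0.0493 [0.4417 0.4653]
-0.17 367 0.0494 [0.4419 0.4657]
-0.155 344 0.0494 [0.443  0.4662]
-0.14 300 0.0494 [0.4432 0.4666]
-0.125 272 0.0493 [0.4434 0.4671]
y ext [-0.30105639 -0.11782057]
small [[ 0.505 -0.272  0.013]
 [ 0.512 -0.257  0.075]
 [ 0.544 -0.242  0.13 ]]
large [[ 0.281 -0.289  0.014]
 [ 0.337 -0.255  0.147]
 [ 0.424 -0.181  0.299]]
```

View pics/w6.png

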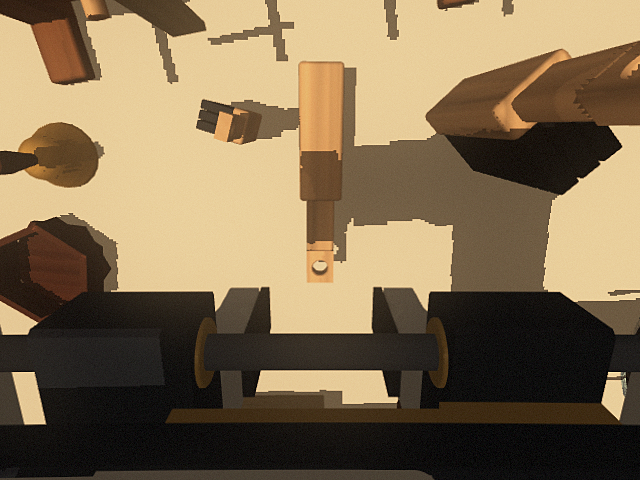

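The brush lies flat, bristles down: back at (320,130), heel at y≈-0.192, toe at -0.302. The small look-alike at (230,120) and big one at (530,110) flank the head, too close for the gripper body at mid-head. I'll take the head at its heel end with the tool leaned back, carry it clear, then re-grip mid-head.

```bash
python3 - <<'E'
from h import *
s=load('w6');P=cloud(s);X,Y,Z=P[...,0],P[...,1],P[...,2]
for z0 in np.arange(.02,.3,.04):
    k=(X>.27)&(X<.43)&(Y<-.15)&(Y>-.3)&(abs(Z-z0)<.02)
    if k.sum()>20: print(z0,k.sum(),np.percentile(P[k],[1,99],axis=0).round(3)[:,:2].tolist())
for u,v in ((435,118),(430,112),(470,135),(450,140)): print(P[v,u].round(3))
E
```

```text
0.02 7177 [[0.275, -0.299], [0.429, -0.152]]
0.06 1674 [[0.308, -0.289], [0.355, -0.21]]
0.09999999999999999 2517 [[0.307, -0.29], [0.355, -0.21]]
0.13999999999999999 8833 [[0.28, -0.289], [0.354, -0.212]]
0.17999999999999997 2732 [[0.326, -0.283], [0.347, -0.253]]
0.21999999999999995 4566 [[0.327, -0.282], [0.426, -0.188]]
0.25999999999999995 1633 [[0.343, -0.265], [0.43, -0.184]]
[ 0.354 -0.257  0.034]
[ 0.353 -0.262  0.015]
[ 0.343 -0.244  0.087]
[ 0.332 -0.238  0.011]
```

```bash
python3 -m handwheel '[[[0.01,0.02,0.15],[0.0185,0,0]],[[0.01,0.03,0.3],[0.037,0,0]],[[0.01,0.0475,0.45],[0.0556,0,0]],[[0.01,0.0475,0.565],[0.0556,0,0]],[[0.01,0.0475,0.565],[0.0556,0,0]]]' -0.14
python3 -m handwheel '[[[0,0,0],[0,0,0]],[[0,0,0],[0,0,0]]]' -0.14
python3 - <<'E'
from h import *
print(tool([.4532,-.2017,.040]),get_obs()['tool_pos'],get_obs()['orientation'],get_obs()['opening'])
E
```

```text
clock: 15.67
tool_pos: [0.4491, -0.1644, 0.1282]
orientation: [-159.5, -1.3, 179.3]
force: [-1.6, -0.9, -0.9]
opening: 0.0499
clock: 15.83
tool_pos: [0.4539, -0.165, 0.1341]
orientation: [-159.8, -0.7, 179.1]
force: [0.4, -0.3, -0.3]
opening: 0.0497
[-0.00499816 -0.0096073   0.50489951] [ 0.45392099 -0.16499692  0.13409567] [-159.77658728   -0.69214737  179.08852842] 0.049703756391883354
```

```bash
python3 -m handwheel '[[[0,-0.01,0.13],[0,0,0]],[[0,-0.01,0.26],[0,0,0]],[[0,-0.01,0.4],[0,0,0]],[[0,-0.01,0.5],[0,0,0]],[[0,-0.01,0.5],[0,0,0]]]' -0.14
python3 -m handwheel '[[[0,0,0],[0,0,0]],[[0,0,0],[0,0,0]],[[0,0,0],[0,0,0]],[[0,0,0],[0,0,0]]]' 1
```

```text
clock: 16.25
tool_pos: [0.4502, -0.2038, 0.0388]
orientation: [-159.7, -0.8, 178.9]
force: [-0.6, -0.2, -0.6]
opening: 0.0499
clock: 16.58
tool_pos: [0.4528, -0.2019, 0.0417]
orientation: [-159.8, -0.5, 179.0]
force: [0.6, -1.1, 7.1]
opening: 0.0359
```

```bash
python3 -m handwheel '[[[0,-0.0205,-0.056],[0,0,0]],[[0,0.1,-0.106],[0,0,0]],[[0,0.26,-0.158],[0,0,0]],[[0,0.42,-0.21],[0,0,0]],[[0,0.5435,-0.261],[0,0,0]]]' 1
python3 -m handwheel '[[[0,0,0],[0,0,0]],[[0,0.005,0.014],[0,0,0]],[[0,0.01,0.028],[0,0,0]],[[0,0.016,0.042],[0,0,0]]]' 1
python3 - <<'E'
from h import *
s=take('scene','s11');P=cloud(s);X,Y,Z=P[...,0],P[...,1],P[...,2]
k=(abs(X-.455)<.03)&(Y<-.06)&(Y>-.22)&(Z>.03)&(Z<.1)&(s['color'][...,0].astype(int)>130); p=P[k]
for y0 in np.arange(-.2,-.06,.02):
    q=p[abs(p[:,1]-y0)<.01]
    if len(q)>3: print(y0.round(2),len(q),np.median(q[:,2]).round(4),np.percentile(q[:,0],[5,95]).round(3))
E
```

```text
clock: 17.0
tool_pos: [0.4536, -0.0796, 0.0518]
orientation: [-159.8, -0.7, 179.1]
force: [1.3, -0.2, -1.3]
opening: 0.036
clock: 17.33
tool_pos: [0.4527, -0.0824, 0.0421]
orientation: [-159.8, -0.7, 179.0]
force: [0.5, -1.2, -1.5]
opening: 0.0359
-0.18 12 0.047 [0.466 0.471]
```

```bash
python3 -m handwheel '[[[0,0.0025,0.007],[0,0,0]],[[0,0.0025,0.007],[0,0,0]]]' 1
python3 -m handwheel '[[[0,0.0015,0.004],[0,0,0]],[[0,0.0015,0.004],[0,0,0]]]' 1
python3 -m handwheel '[[[0,0,0],[0,0,0]],[[0,0,0],[0,0,0]],[[0,0,0],[0,0,0]],[[0,0,0],[0,0,0]]]' -0.3
python3 -m handwheel '[[[0,0,-0.15],[0,0,0]],[[0,0,-0.3],[0,0,0]],[[0,0,-0.4],[-0.0185,0,0]],[[0,0,-0.5],[-0.037,0,0]],[[0,0,-0.6],[-0.0556,0,0]]]' -0.3
python3 -m handwheel '[[[0,0,0],[0,0,0]],[[0,0,0],[0,0,0]]]' -0.3
python3 - <<'E'
from h import *
s=take('wrist','w7');P=cloud(s);X,Y,Z=P[...,0],P[...,1],P[...,2]
k=(abs(X-.455)<.035)&(Y<.05)&(Y>-.25)&(abs(Z-.051)<.006);p=P[k]
print(p[:,1].min())
s=take('scene','s12');P=cloud(s);X,Y,Z=P[...,0],P[...,1],P[...,2]
k=(abs(X-.455)<.035)&(Y<.03)&(Y>-.25)&(Z>.03)&(Z<.1)&(s['color'][...,0].astype(int)>130); p=P[k]
for y0 in np.arange(-.2,.03,.02):
    q=p[abs(p[:,1]-y0)<.01]
    if len(q)>3: print(y0.round(2),len(q),np.median(q[:,2]).round(4),np.percentile(q[:,0],[5,95]).round(3))
print(get_obs()['tool_pos'],get_obs()['orientation'])
E
```

```text
clock: 17.55
tool_pos: [0.4531, -0.0829, 0.0415]
orientation: [-159.7, -0.7, 178.9]
force: [-6.3, 6.3, 15.2]
opening: 0.0358
clock: 17.72
tool_pos: [0.4531, -0.0829, 0.0414]
orientation: [-159.7, -0.7, 178.9]
force: [-12.5, 12.1, 29.3]
opening: 0.0355
clock: 18.05
tool_pos: [0.4527, -0.0827, 0.0397]
orientation: [-159.8, -0.8, 179.0]
force: [0.1, -0.7, 0.2]
opening: 0.0548
clock: 18.47
tool_pos: [0.4555, -0.0387, 0.1538]
orientation: [179.9, -0.6, 179.2]
force: [-0.1, -2.1, -0.2]
opening: 0.0568
clock: 18.63
tool_pos: [0.4563, -0.0415, 0.1538]
orientation: [-179.8, -0.6, 178.8]
force: [0.2, -0.3, -0.6]
opening: 0.0571
-0.18195646839535243
-0.18 50 0.051 [0.438 0.471]
-0.16 81 0.0515 [0.439 0.47 ]
-0.14 93 0.0512 [0.438 0.471]
-0.12 91 0.0512 [0.439 0.472]
-0.1 89 0.0519 [0.439 0.472]
-0.08 19 0.0511 [0.438 0.473]
-0.06 6 0.0501 [0.445 0.447]
-0.02 26 0.0452 [0.444 0.468]
-0.0 54 0.0481 [0.445 0.468]
[ 0.45448332 -0.04152507  0.15167029] [-179.65340458   -0.8387033   178.92493236]
```

```bash
python3 -m handwheel '[[[0,-0.15,0],[0,0,0]],[[0,-0.3,0.05],[0,0,0]],[[0,-0.43,0.1],[0,0,0]],[[0,-0.43,0.1],[0,0,0]]]' -0.3
python3 -m handwheel '[[[0,0,0],[0,0,0]],[[0,0,0],[0,0,0]]]' -0.3
python3 - <<'E'
from h import *
print(tool([.4538,-.127,.043]))
E
```

```text
clock: 19.07
tool_pos: [0.4507, -0.1292, 0.1294]
orientation: [-179.6, -1.2, 178.9]
force: [-0.4, -0.5, -1.6]
opening: 0.0569
clock: 19.23
tool_pos: [0.4528, -0.1265, 0.1317]
orientation: [-179.7, -0.9, 179.0]
force: [0.4, 0.5, -0.6]
opening: 0.057
[-1.23867399e-02 -2.18164219e-04  4.43378814e-01]
```

```bash
python3 -m handwheel '[[[-0.01,0,0.12],[0,0.0025,0]],[[-0.01,0,0.24],[0,0.0025,0]],[[-0.01,0,0.36],[0,0.0025,0]],[[-0.01,0,0.44],[0,0.0025,0]],[[-0.01,0,0.44],[0,0.0025,0]]]' -0.3
python3 -m handwheel '[[[0,0,0],[0,0,0]],[[0,0,0],[0,0,0]],[[0,0,0],[0,0,0]],[[0,0,0],[0,0,0]],[[0,0,0],[0,0,0]]]' 1
python3 -m handwheel '[[[0,0,-0.05],[0,0,0]],[[0,0,-0.1],[0,0,0]],[[0,0,-0.1],[0,0,0]]]' 1
```

```text
clock: 19.65
tool_pos: [0.4521, -0.1261, 0.0419]
orientation: [-179.7, -2.0, 179.1]
force: [-0.6, 0.7, 0.5]
opening: 0.0565
clock: 20.07
tool_pos: [0.4548, -0.1268, 0.0458]
orientation: [-179.8, -1.6, 179.0]
force: [-2.0, 2.2, 5.8]
opening: 0.036
clock: 20.32
tool_pos: [0.4563, -0.1269, 0.0666]
orientation: [-179.8, -1.4, 179.0]
force: [0.7, 0.3, -0.4]
opening: 0.0362
```

```bash
python3 -m handwheel '[[[0,0,-0.15],[0,0,0]],[[0,0,-0.3],[0,0,0]],[[0,0,-0.45],[0,0,0]],[[0,0,-0.6],[0,0,0]],[[0,0,-0.6],[0,0,0]]]' 1
python3 -m handwheel '[[[-0.08,0.16,0],[0,0,0]],[[-0.16,0.32,0],[0,0,0]],[[-0.24,0.48,0],[0,0,0]],[[-0.32,0.64,0],[0,0,0]],[[-0.39,0.79,0],[0,0,0]]]' 1
python3 -m handwheel '[[[-0.08,0.16,0],[0,0,0]],[[-0.16,0.32,0],[0,0,0]],[[-0.24,0.48,0],[0,0,0]],[[-0.32,0.64,0],[0,0,0]],[[-0.39,0.78,0],[0,0,0]]]' 1
python3 -m handwheel '[[[0,0,0],[0,0,0]],[[0,0,0],[0,0,0]],[[0,0,0],[0,0,0]]]' 1
python3 - <<'E'
from h import *
print(tool([.612,.188,.128]))
a=take('side','d5');P=cloud(a);X,Y,Z=P[...,0],P[...,1],P[...,2]
k=(X>.55)&(X<.68)&(Y>.1)&(Y<.35)&(Z>.1)&(Z<.18)&(a['color'][...,0].astype(int)>130); print(k.sum(),np.percentile(P[k],[1,50,99],axis=0).round(3).tolist() if k.sum() else '')
cv2.imwrite('pics/v8.png',a['color'][180:440,150:450][...,::-1])
E
```

```text
clock: 20.73
tool_pos: [0.4617, -0.1267, 0.1903]
orientation: [-179.8, -1.1, 179.1]
force: [1.6, 0.1, -1.1]
opening: 0.0359
clock: 21.15
tool_pos: [0.5397, 0.0318, 0.1814]
orientation: [-179.8, -1.6, 179.0]
force: [0.6, 0.5, -2.0]
opening: 0.0358
clock: 21.57
tool_pos: [0.6203, 0.1868, 0.1781]
orientation: [-179.8, -1.7, 179.0]
force: [1.3, 0.1, -0.2]
opening: 0.0355
clock: 21.82
tool_pos: [0.6192, 0.1846, 0.1779]
orientation: [-179.7, -1.7, 179.0]
force: [-0.0, 0.4, -1.6]
opening: 0.0361
[0.02851065 0.0175374  0.25064673]
15 [[0.611, 0.235, 0.173], [0.612, 0.276, 0.179], [0.636, 0.3, 0.18]]
```

```bash
python3 -m handwheel '[[[0.025,0.012,0.08],[0,0,0]],[[0.025,0.012,0.16],[0,0,0]],[[0.025,0.012,0.25],[0,0,0]],[[0.025,0.012,0.25],[0,0,0]]]' 1
python3 -m handwheel '[[[0,0,0.015],[0,0,0]],[[0,0,0.02],[0,0,0]],[[0,0,0.02],[0,0,0]]]' 1
python3 -m handwheel '[[[0,0,0.01],[0,0,0]],[[0,0,0.01],[0,0,0]]]' 1
```

```text
clock: 22.2
tool_pos: [0.6108, 0.1851, 0.126]
orientation: [-179.7, -1.9, 178.9]
force: [-1.7, 0.2, -2.6]
opening: 0.0356
clock: 22.45
tool_pos: [0.6136, 0.1869, 0.1262]
orientation: [-179.8, -1.6, 179.0]
force: [0.4, 0.4, -2.3]
opening: 0.036
clock: 22.62
tool_pos: [0.6133, 0.1871, 0.1237]
orientation: [-179.8, -1.6, 179.0]
force: [-0.3, -0.6, -0.8]
opening: 0.036
```

```bash
python3 -m handwheel '[[[0,0,0.01],[0,0,0]],[[0,0,0.01],[0,0,0]]]' 1
python3 -m handwheel '[[[0,0,0.006],[0,0,0]],[[0,0,0.006],[0,0,0]]]' 1
python3 -m handwheel '[[[0,0,0.005],[0,0,0]],[[0,0,0.005],[0,0,0]]]' 1
```

```text
clock: 22.78
tool_pos: [0.613, 0.1871, 0.1211]
orientation: [-179.8, -1.7, 179.0]
force: [-0.5, 0.1, -0.8]
opening: 0.0361
clock: 22.95
tool_pos: [0.6129, 0.1871, 0.1197]
orientation: [-179.8, -1.7, 179.0]
force: [0.1, -0.4, -1.0]
opening: 0.0363
clock: 23.12
tool_pos: [0.6131, 0.1871, 0.119]
orientation: [-179.8, -1.6, 179.0]
force: [-0.4, 1.1, -1.0]
opening: 0.0356
```

```bash
python3 -m handwheel '[[[0,0,0.005],[0,0,0]],[[0,0,0.005],[0,0,0]]]' 1
python3 -m handwheel '[[[0,0,0.005],[0,0,0]],[[0,0,0.005],[0,0,0]]]' 1
```

```text
clock: 23.28
tool_pos: [0.6131, 0.187, 0.1189]
orientation: [-179.8, -1.6, 179.0]
force: [-2.2, 0.2, 5.2]
opening: 0.0357
clock: 23.45
tool_pos: [0.6131, 0.187, 0.1188]
orientation: [-179.8, -1.6, 179.0]
force: [-4.5, -0.3, 11.7]
opening: 0.0359
```

```bash
python3 -m handwheel '[[[0,0,-0.013],[0,0,0]],[[0,0,-0.013],[0,0,0]],[[0,0,-0.013],[0,0,0]]]' 1
python3 - <<'E'
from h import *
o=get_obs();print(o['tool_pos'],o['orientation'])
Rt=R.from_euler('xyz',o['orientation'],degrees=True)
print(Rt.inv().apply([-.1,.0026,0])/.2)
E
```

```text
clock: 23.7
tool_pos: [0.613, 0.1871, 0.1195]
orientation: [-179.8, -1.6, 179.0]
force: [-0.5, -0.0, -1.4]
opening: 0.0361
[0.61300118 0.18710872 0.1194983 ] [-179.79003748   -1.64384902  179.01074167]
[0.49994408 0.00441813 0.01433153]
```

```bash
python3 -m handwheel '[[[0.04,0,0.001],[0,0,0]],[[0.08,0.001,0.002],[0,0,0]],[[0.12,0.001,0.0035],[0,0,0]],[[0.16,0.001,0.0045],[0,0,0]],[[0.2,0.002,0.0057],[0,0,0]]]' 1
python3 -m handwheel '[[[0.04,0,0.001],[0,0,0]],[[0.08,0.001,0.002],[0,0,0]],[[0.12,0.001,0.0035],[0,0,0]],[[0.16,0.001,0.0045],[0,0,0]],[[0.2,0.002,0.0057],[0,0,0]]]' 1
python3 - <<'E'
from h import *
for n in('scene','side'):
    s=take(n,n+'m');P=cloud(s);c=s['color'].astype(int)
    b=(c.min(-1)>120)&(P[...,2]>.074)&(P[...,2]<.095)&(P[...,0]>.42)&(P[...,0]<.64)&(abs(P[...,1]-.181)<.112)
    k,L,st,_=cv2.connectedComponentsWithStats(b.astype(np.uint8))
    for i in range(1,k):
        if st[i,4]>5: print(n,st[i].tolist(),P[L==i].mean(0).round(3))
E
```

```text
clock: 24.12
tool_pos: [0.5718, 0.1881, 0.1195]
orientation: [-179.8, -1.7, 179.0]
force: [0.3, 0.6, -0.8]
opening: 0.036
clock: 24.53
tool_pos: [0.5322, 0.1893, 0.1197]
orientation: [-179.8, -1.6, 179.0]
force: [1.6, -0.2, -1.4]
opening: 0.0357
```

```bash
python3 -m handwheel '[[[0.04,0,0.001],[0,0,0]],[[0.08,0.001,0.002],[0,0,0]],[[0.12,0.001,0.0035],[0,0,0]],[[0.16,0.001,0.0045],[0,0,0]],[[0.2,0.002,0.0057],[0,0,0]]]' 1
python3 -m handwheel '[[[0.04,0,0.001],[0,0,0]],[[0.08,0.001,0.002],[0,0,0]],[[0.12,0.001,0.0035],[0,0,0]],[[0.16,0.001,0.0045],[0,0,0]],[[0.2,0.002,0.0057],[0,0,0]]]' 1
python3 -m handwheel '[[[0.04,0,0.001],[0,0,0]],[[0.08,0.001,0.002],[0,0,0]],[[0.1,0.001,0.003],[0,0,0]],[[0.1,0.001,0.003],[0,0,0]],[[0.1,0.001,0.003],[0,0,0]]]' 1
python3 -m handwheel '[[[0,0,-0.1],[0,0,0]],[[0,0,-0.25],[0,0,0]],[[-0.2,0,-0.4],[0,0,0]],[[-0.4,0,-0.4],[0,0,0]],[[-0.6,0,-0.4],[0,0,0]]]' 1
python3 - <<'E'
from h import *
for n in('scene','side'):
    s=take(n,n+'n');P=cloud(s);c=s['color'].astype(int)
    b=(c.min(-1)>105)&(c.max(-1)-c.min(-1)<50)&(P[...,2]>.008)&(P[...,2]<.095)&(P[...,0]>.35)&(P[...,0]<.64)&(abs(P[...,1]-.181)<.14)
    k,L,st,_=cv2.connectedComponentsWithStats(b.astype(np.uint8))
    for i in range(1,k):
        if st[i,4]>5: print(n,st[i].tolist(),P[L==i].mean(0).round(3))
    print(get_obs()['tool_pos'])
E
```

```text
clock: 25.05
tool_pos: [0.4921, 0.1902, 0.1196]
orientation: [-179.8, -1.7, 179.0]
force: [-0.0, -0.6, -1.1]
opening: 0.0361
clock: 25.47
tool_pos: [0.4521, 0.1913, 0.1196]
orientation: [-179.8, -1.7, 179.0]
force: [0.0, -0.1, -2.5]
opening: 0.036
clock: 25.88
tool_pos: [0.433, 0.1921, 0.1198]
orientation: [-179.8, -1.6, 179.0]
force: [0.9, -0.4, -1.1]
opening: 0.0359
clock: 26.3
tool_pos: [0.5546, 0.191, 0.1995]
orientation: [-180.0, -1.4, 179.1]
force: [0.2, 2.3, -0.9]
opening: 0.036
scene [381, 338, 7, 5, 8] [0.634 0.242 0.073]
[0.56078509 0.19082715 0.19621991]
side [350, 357, 7, 6, 31] [0.434 0.221 0.024]
[0.55675868 0.19017182 0.1948304 ]
```

```bash
python3 - <<'E'
from h import *
s=load('siden');P=cloud(s);c=s['color'];X,Y,Z=P[...,0],P[...,1],P[...,2]
print(P[365,375].round(3), P[330,370].round(3))
sub=c[285:410,335:400].astype(int)
hsv=cv2.cvtColor(c,cv2.COLOR_RGB2HSV)
for nm,b in (('drawer',(X>.375)&(X<.458)&(Y>.06)&(Y<.3)&(Z>.0)&(Z<.05)&(hsv[...,1]<90)),('mat',(X>.462)&(X<.65)&(Y>.07)&(Y<.29)&(Z>.079)&(Z<.095))):
    k,L,st,_=cv2.connectedComponentsWithStats(b.astype(np.uint8))
    for i in range(1,k):
        if st[i,4]>5: print(nm,st[i].tolist(),P[L==i].mean(0).round(3),c[L==i].mean(0).round())
v=np.hstack([cv2.resize(c[270:420,200:410],(420,300)),cv2.resize(load('scenen')['color'][230:400,270:480],(371,300))]); cv2.imwrite('pics/v9.png',v[...,::-1])
E
```

```text
[0.388 0.226 0.016] [0.398 0.127 0.015]
drawer [345, 329, 14, 19, 152] [0.437 0.162 0.025] [98. 91. 82.]
drawer [342, 349, 4, 8, 18] [0.455 0.201 0.02 ] [99. 90. 78.]
drawer [350, 353, 11, 12, 87] [0.431 0.216 0.023] [133. 123. 109.]
mat [309, 287, 9, 4, 17] [0.528 0.072 0.083] [71. 47. 33.]
mat [319, 287, 24, 6, 67] [0.489 0.073 0.083] [69. 44. 31.]
```

```bash
python3 -m handwheel '[[[0,0,0],[0,0,0]],[[0,0,0.1],[0,0,0]],[[0,0,0.2],[0,0,0]],[[0,0,0.3],[0,0,0]],[[0,0,0.35],[0,0,0]]]' 1
python3 -m handwheel '[[[0,0,0],[0,0,0]],[[0,0,0.007],[0,0,0]],[[0,0,0.007],[0,0,0]]]' 1
```

```text
clock: 26.82
tool_pos: [0.5477, 0.1893, 0.124]
orientation: [-179.7, -1.8, 179.0]
force: [-0.9, 0.1, -1.8]
opening: 0.0362
clock: 27.07
tool_pos: [0.55, 0.1904, 0.1258]
orientation: [-179.8, -1.6, 179.0]
force: [-1.2, -0.0, -1.3]
opening: 0.0359
```

```bash
python3 -m handwheel '[[[0,0,0.015],[0,0,0]],[[0,0,0.024],[0,0,0]],[[0,0,0.024],[0,0,0]]]' 1
python3 -m handwheel '[[[0,0,0.005],[0,0,0]],[[0,0,0.006],[0,0,0]]]' 1
python3 -m handwheel '[[[0,0,0.003],[0,0,0]],[[0,0,0.003],[0,0,0]]]' 1
```

```text
clock: 27.32
tool_pos: [0.5494, 0.19, 0.1202]
orientation: [-179.8, -1.6, 179.0]
force: [-0.5, -0.3, -1.5]
opening: 0.036
clock: 27.48
tool_pos: [0.5495, 0.1899, 0.1189]
orientation: [-179.8, -1.6, 179.0]
force: [0.5, -1.1, 0.9]
opening: 0.0362
clock: 27.65
tool_pos: [0.5495, 0.1899, 0.1189]
orientation: [-179.8, -1.6, 179.0]
force: [-1.5, -0.9, 4.1]
opening: 0.036
```

```bash
python3 -m handwheel '[[[0,0,0],[0,0,0]],[[0,0,0],[0,0,0]],[[0,0,0],[0,0,0]],[[0,0,0],[0,0,0]]]' -0.2
python3 -m handwheel '[[[0,0,-0.1],[0,0,0]],[[0,0,-0.25],[0,0,0]],[[0,0,-0.45],[0,0,0]],[[0,0,-0.65],[0,0,0]],[[0,0,-0.8],[0,0,0]]]' -0.2
python3 -m handwheel '[[[0.2,0.17,0],[0,0,0]],[[0.35,0.34,0],[0,0,0]],[[0.5,0.5,0],[0,0,0]],[[0.5,0.6,0],[0,0,0]],[[0.5,0.6,0],[0,0,0]]]' -0.2
python3 - <<'E'
from h import *
s=take('wrist','w8');P=cloud(s);c=s['color'];X,Y,Z=P[...,0],P[...,1],P[...,2]
hsv=cv2.cvtColor(c,cv2.COLOR_RGB2HSV)
for nm,b in (('drawer',(X>.37)&(X<.46)&(Y>.05)&(Y<.31)&(Z>.018)&(Z<.05)&(hsv[...,1]<90)),('mat',(X>.462)&(X<.65)&(Y>.07)&(Y<.29)&(Z>.0785)&(Z<.095)&(c.min(-1)>90))):
    k,L,st,_=cv2.connectedComponentsWithStats(b.astype(np.uint8))
    for i in range(1,k):
        if st[i,4]>25: print(nm,st[i].tolist(),P[L==i].mean(0).round(3))
s2=take('side','d9')
v=np.hstack([cv2.resize(c,(400,300)),cv2.resize(s2['color'],(400,300))]);cv2.imwrite('pics/v10.png',v[...,::-1])
k=(X>.51)&(X<.59)&(Y>.1)&(Y<.33)&(Z>.1)&(Z<.15);p=P[k];print(np.percentile(p,[1,50,99],axis=0).round(3),np.polyfit(p[:,1],p[:,2],1))
E
```

```text
clock: 27.98
tool_pos: [0.5494, 0.1899, 0.1181]
orientation: [-179.8, -1.6, 179.0]
force: [0.0, -0.5, 0.3]
opening: 0.0515
clock: 28.4
tool_pos: [0.5547, 0.1905, 0.2817]
orientation: [-179.8, -1.5, 179.0]
force: [1.3, 0.5, 0.4]
opening: 0.0528
clock: 28.82
tool_pos: [0.4543, 0.3164, 0.2809]
orientation: [-179.9, -1.6, 179.2]
force: [0.6, 0.1, 0.7]
opening: 0.0526
drawer [316, 0, 31, 62, 913] [0.435 0.161 0.025]
drawer [308, 70, 8, 19, 94] [0.456 0.202 0.024]
drawer [328, 82, 23, 30, 386] [0.43  0.215 0.024]
[[0.528 0.163 0.112]
 [0.546 0.219 0.124]
 [0.564 0.317 0.126]] [-0.01938134  0.12754206]
```

View pics/v10.png

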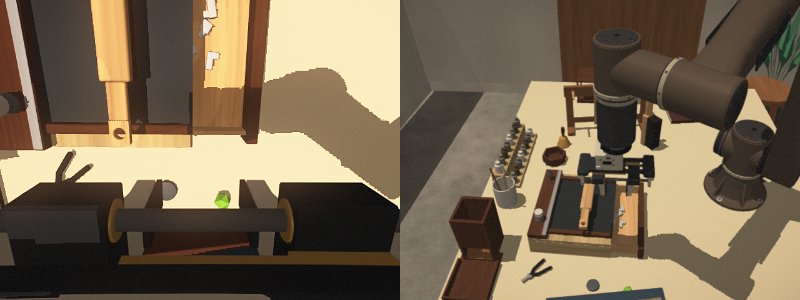

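```bash
python3 - <<'E'
from h import *
a=load('d0');b=load('d9')
P=cloud(b);X,Y,Z=P[...,0],P[...,1],P[...,2];c=b['color'].astype(int)
m=(X>.47)&(X<.65)&(Y>.075)&(Y<.285)&(Z>.079)&(Z<.1)&(c.min(-1)>100);print('bright on mat',m.sum())
hsv=cv2.cvtColor(b['color'],cv2.COLOR_RGB2HSV)
k,L,st,_=cv2.connectedComponentsWithStats(((X>.37)&(X<.46)&(Y>.05)&(Y<.31)&(Z>.018)&(Z<.05)&(hsv[...,1]<90)).astype(np.uint8))
for i in range(1,k):
    if st[i,4]>5: print(st[i].tolist(),P[L==i].mean(0).round(3))
d=cv2.absdiff(a['color'],b['color']).max(-1)>60
for n,(u0,u1,v0,v1) in dict(bell=(245,277,200,240),vault=(225,270,233,266),token=(295,322,444,468),die=(352,375,455,468),small=(313,332,185,233),gauge=(308,322,148,200),pot=(212,234,330,358),lantern=(234,248,270,292)).items(): print(n,d[v0:v1,u0:u1].mean().round(3))
close_job()
E
```

```text
bright on mat 0
[345, 329, 14, 18, 143] [0.437 0.162 0.025]
[341, 349, 4, 7, 19] [0.456 0.203 0.024]
[350, 353, 11, 12, 77] [0.431 0.216 0.025]
bell 0.032
vault 0.0
token 0.0
die 0.0
small 0.497
gauge 0.262
pot 0.0
lantern 0.0
the job is handed in; nothing more can be done
```

I did the whole job in the order asked and handed it in at about 29 s on the robot's clock.

**What I did**
- I pushed the drawer front to its stop. It then sprang out about 75 mm on its own once the finger was clear.
- I took the brush off its peg by the handle end, laid it bristles-down on the shelf and let go.
- The two look-alike brushes stood too close for the gripper at mid-head. So I first took the head at its heel end, moved it about 0.12 m clear, set it down, and re-gripped it mid-head.
- One slow stroke swept the gates over the front edge, and I left the brush bristles-down on the mat.

**Last checks**
- **Mat and brush:** no gates were left on the mat, and the brush lies flat there.
- **Gates in the drawer:** the final wrist picture shows four pieces. The numeric check found three blobs: one looks like two gates touching, and one is a gate partly hidden under the block's front edge. So four is my reading of the picture, not a clean count.
- **Other things:** the vault, token, die, paint pot and lantern show no change from the first side picture, and the bell almost none (3%).
- **Disagreed:** the picture comparison differed at the gauge (26%) and the small look-alike brush (50%). I put that down to the arm blocking the view. I last saw the gauge in place before laying the brush down, and the small brush after it. The big look-alike brush was not compared at all.
- **Firm contact:** setting the brush down after moving it clear, the measured force briefly reached about 29 N upward, firmer than I wanted. It was through the held brush, with wrist force well under the limit.

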